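Sort the stray suspension links by length

ROBOT

A 7-joint arm with a two-finger parallel gripper is mounted at the origin on the work surface. World frame = base frame: x ahead of the robot, y to its left, z up, the work surface at z = 0. Lengths are in m, angles in rad, forces in N, time in s.
With the tool pointing down it reaches from about 0.375 to 0.925 m from the base axis. Payload 3.1 kg.
Tool frame: the origin (TCP) lies on the mounting face of the last link; the fingertips stand 173 mm ahead of it and the grasp point (between the pads) lies 155 mm ahead of it; z points along the fingers, y is the line along which they close (so a half turn about z gives the same grasp; the last joint's range is limited). The gripper opens to 85 mm and grips with 20 to 120 N. Pads are 22 mm wide; open, the fingers measure 114 mm over their backs; the gripper's body (76 mm by 85 mm) begins 54 mm behind the grasp point. The pads swing forward as they close: fully open they stand 13 mm farther back than shut.
Start: joints at [-1.278, 0.383, 0.044, 1.598, -0.018, 1.161, -0.05], TCP at [0.248, 0.601, 0.405] pointing down, gripper open.
Joint ranges: [-2.61, 2.61], [-0.41, 2.15], [-1.48, 1.57], [0, 2.5], [-1.57, 4.71], [0.05, 1.97], [-2.85, 2.85]. Speed limits (rad/s): [2.79, 2.79, 3.14, 3.14, 3.14, 3.14, 3.14].

INTERFACE

Orientations are given as a unit quaternion [w, x, y, z].
In Python, from workcell import robot gives the robot as it stands.
- The arm moves only by the tool jog_arm, never from a script. Its argument "rows" is a list of rows, each a list of 3 entries, a list of its own where there are three numbers: the turn, a rotation vector about the tool's x, y, z normalised to -1 to 1, where 1 is 45 degrees, then the shift along the tool's x, y, z normalised to -1 to 1, where 1 is 500 mm, then the closure, from 0 (fully open) to 1 (shut). A call has 1 to 8 rows; each row is the pose to reach, as a shift and turn from the pose commanded when the call began, along the tool's axes at that moment; what a row does not reach only later rows make up. A row lasts 1/10 s, in which the tool goes at most 50 mm and 8.59 degrees, less where a joint would pass 70% of its speed; a pose out of reach is approached as far as the arm can. A call with a number of a shift or a turn outside -1 to 1 is refused whole. A call with a gripper value outside its range is refused whole. The fingers move at their own pace and stop on an object; "newtons" is the grip in N (left out, the last holds). Time passes only in rows, so rows that repeat a pose let the fingers close. It gives the time, the measured TCP pose, the force, the opening and the grip force at its end, in the units of the state.
- robot.get_obs(): the state, without advancing time (a new reading comes with each control period).
- robot.grab_frame(name): name is "scene" or "top" or "wrist"; returns the picture (420x560x3 uint8, red, green, blue); there is no depth.
- robot.get_calibration(name): a dict with "fovy" (degrees; the focal length in pixels is half the picture's height over the tangent of half this angle, whatever the lens; pixels are square), "cx", "cy" (the principal point, pixels), "R" (3x3) and "t" (3): a world point X has camera coordinates R X + t. Camera axes: x right, y down, z forward; pixel columns grow to the right and rows downward; lengths in m; the calibration is good to about 2 mm. A picture is of the moment at which its call begins: read the wrist's pose just before it. get_calibration takes no time and is no camera call; for the wrist camera it gives the pose at the moment of the call.
- robot.job_done(): hands the job in; it is judged then, once.
The state is a dict: "time": time; "joint_pos": joint angles; "qd": joint speeds; "joint_torque": joint torques, N m; "position": TCP position; "tool_rot": TCP orientation; "ft_force": force on the tool from outside, world axes, zero at the start; "moment": the same for the moment, N m; "finger_gap": opening from 0.0 (shut) to 1.0 (fully open); "grip_force": force on a finger pad.
Only numpy, scipy, OpenCV 4.12 (cv2) and the standard library are available. Lean on these libraries where they do the work, as an engineer would, in place of code of your own. Each camera call takes 0.05 s, during which the arm holds its last target. There are 200 camera calls.

TASK

Two suspension links have been left out on the workbench. Sort each into the tray that already holds a link of the same length, laying it flat on the tray's floor, lengthways beside the one there. The links already in the trays stay in their own trays, and the other things on the bench are left where they are.

Things in the scene. Friction and masses are not known exactly. Their poses are not given: they have to be found in the camera images.
- stray_mid: a plain steel suspension link lying flat: a bar 12 mm wide and 16 mm high (from 6 to 22 mm above its underside) between two round eyes 30 mm across and 28 mm high with rubber bushes; 125 mm long overall. Origin: centre of its underside; x along the link, z up. One of the two links left out on the bench.
- stray_long: a plain steel suspension link lying flat: a bar 12 mm wide and 16 mm high (from 6 to 22 mm above its underside) between two round eyes 30 mm across and 28 mm high with rubber bushes; 160 mm long overall. Origin: centre of its underside; x along the link, z up. One of the two links left out on the bench.
- mid_a: a plain steel suspension link lying flat: a bar 12 mm wide and 16 mm high (from 6 to 22 mm above its underside) between two round eyes 30 mm across and 28 mm high with rubber bushes; 125 mm long overall. Origin: centre of its underside; x along the link, z up. It already lies in one half of its tray; the other half is free.
- long_a: a plain steel suspension link lying flat: a bar 12 mm wide and 16 mm high (from 6 to 22 mm above its underside) between two round eyes 30 mm across and 28 mm high with rubber bushes; 160 mm long overall. Origin: centre of its underside; x along the link, z up. It already lies in one half of its tray; the other half is free.
- short_a: a plain steel suspension link lying flat: a bar 12 mm wide and 16 mm high (from 6 to 22 mm above its underside) between two round eyes 30 mm across and 28 mm high with rubber bushes; 90 mm long overall. Origin: centre of its underside; x along the link, z up. One of the two in the short links' tray, which is full.
- short_b: a plain steel suspension link lying flat: a bar 12 mm wide and 16 mm high (from 6 to 22 mm above its underside) between two round eyes 30 mm across and 28 mm high with rubber bushes; 90 mm long overall. Origin: centre of its underside; x along the link, z up. One of the two in the short links' tray, which is full.
- tray_mid: a shallow grey steel tray, 206 x 108 mm outside, inside 200 x 102 mm, floor 3 mm thick, rim 10 mm above its underside; fixed on the board, it is one row of three side by side, in any order. Origin: centre of its underside; x along its length, y across, z up. This one is the row of the 125 mm links, one in it.
- tray_long: a shallow grey steel tray, 206 x 108 mm outside, inside 200 x 102 mm, floor 3 mm thick, rim 10 mm above its underside; fixed on the board, it is one row of three side by side, in any order. Origin: centre of its underside; x along its length, y across, z up. This one is the row of the 160 mm links, one in it.
- tray_short: a shallow grey steel tray, 206 x 108 mm outside, inside 200 x 102 mm, floor 3 mm thick, rim 10 mm above its underside; fixed on the board, it is one row of three side by side, in any order. Origin: centre of its underside; x along its length, y across, z up. This one is the row of the 90 mm links, two in it.
- board: plywood board under the three trays, 220 x 350 x 8 mm, fixed on the bench. Origin: centre of its underside.
- spray_can: bystander: upright blue can, 64 mm across, 170 mm high. Origin: centre of its underside.
- jar: bystander: upright amber jar with a black lid, 76 mm across, 100 mm high. Origin: centre of its underside.
- screwdriver: bystander: screwdriver with a red handle lying on the bench, 200 mm long. Origin: under its middle; x along it.
- wrench: bystander: steel wrench lying on the bench, 190 mm long. Origin: under its middle; x along it.
- mug: bystander: upright white mug, 80 mm across, 90 mm high. Origin: centre of its underside.
- bearing: bystander: dark steel bearing ring lying flat, 86 mm across, 22 mm high. Origin: centre of its underside.
Mind the look-alikes: they are no part of the job. What is shaped like the stray_long but purple is not meant.

How it is judged:
At the end, for the whole second after the job is handed in: All six links rest (under 20 mm/s) in the tray of their own length: centre within 60 mm of the tray's centre along it and 45 mm across, underside at most 7 mm above the tray's underside, tilt under 0.1 rad, lengthways within 0.4 rad (x of stray_mid in the frame of tray_mid between -0.06 and 0.06 m and y of stray_mid in the frame of tray_mid between -0.045 and 0.045 m and z of each of stray_mid, mid_a in the frame of tray_mid below 0.007 m and angle between each of stray_mid, stray_long, mid_a, long_a, short_a, short_b's own z axis and vertical below 0.1 rad and angle between the x axis of each of stray_mid, mid_a and the x axis of tray_mid, either way round below 0.4 rad and linear speed of each of stray_mid, stray_long, mid_a, long_a, short_a, short_b below 0.02 m/s and x of stray_long in the frame of tray_long between -0.06 and 0.06 m and y of stray_long in the frame of tray_long between -0.045 and 0.045 m and z of each of stray_long, long_a in the frame of tray_long below 0.007 m and angle between the x axis of each of stray_long, long_a and the x axis of tray_long, either way round below 0.4 rad and x of mid_a in the frame of tray_mid between -0.06 and 0.06 m and y of mid_a in the frame of tray_mid between -0.045 and 0.045 m and x of long_a in the frame of tray_long between -0.06 and 0.06 m and y of long_a in the frame of tray_long between -0.045 and 0.045 m and x of short_a in the frame of tray_short between -0.06 and 0.06 m and y of short_a in the frame of tray_short between -0.045 and 0.045 m and z of each of short_a, short_b in the frame of tray_short below 0.007 m and angle between the x axis of each of short_a, short_b and the x axis of tray_short, either way round below 0.4 rad and x of short_b in the frame of tray_short between -0.06 and 0.06 m and y of short_b in the frame of tray_short between -0.045 and 0.045 m); the robot touches nothing.
It fails at once if one of the bystanders is moved by more than 40 mm (distance of any of spray_can, jar, screwdriver, wrench, mug, bearing from where it was at the start of the episode above 0.04 m).
It also fails if it takes over 51 s, if anything falls off the work surface, if the arm or the gripper's body presses on something with over 40 N, if the wrist force passes 120 N, or if a joint passes its speed limit or range.

## Working session

There is one attempt and no reset: what is moved stays moved. The work goes in short steps, Python scripts to look and compute and a tool call to move; the robot and the scene stay as the last step left them, time stands still between calls to the robot, and variables do not carry over. Pictures are saved under pics/ and viewed, at most 10 in all, crops included, and the job is handed in when it is done.

Besides the shell and the picture viewer there is one more tool, called by a JSON object that holds its "name" and its "arguments", one argument or row to a line. jog_arm: Moves the arm, as the interface text tells. Scaled input: -1 to 1 covers 500 mm each way for a shift and 45 degrees each way for a turn. Its arguments: {"type":"object","properties":{"rows":{"type":"array"},"newtons":{"type":"number"}},"required":["rows"]}

```bash
mkdir -p pics
python3 - <<'E'
from workcell import robot
import cv2
for n in("top","scene"):
    im=robot.grab_frame(n); cv2.imwrite(f"pics/{n}0.png",im[:,:,::-1]); c=robot.get_calibration(n); print(n,c)
o=robot.get_obs(); print(o)
E
```

```text
top {'fovy': 42.889270156974014, 'cx': 294.0900622079014, 'cy': 211.76838768819138, 'R': array([[-5.63480846e-04, -9.99952746e-01, -9.70509641e-03],
       [-9.85469078e-01,  2.20371681e-03, -1.69840634e-01],
       [ 1.69853995e-01,  9.46837046e-03, -9.85423752e-01]]), 't': array([-0.00170505,  0.58837223,  1.48482101])}
scene {'fovy': 51.24274202317608, 'cx': 274.2935512051778, 'cy': 211.28902232582692, 'R': array([[-0.8477848 ,  0.53031198,  0.00548926],
       [ 0.4082964 ,  0.6592599 , -0.63140354],
       [-0.33845971, -0.53305308, -0.775435  ]]), 't': array([ 0.4865325 , -0.19812928,  1.59855163])}
{'time': 0.1, 'joint_pos': array([-1.27784365,  0.38377433,  0.04383758,  1.59944112, -0.01788957,
        1.16121364, -0.0499271 ]), 'qd': array([-0.00035038, -0.00332874, -0.00013977, -0.00469937, -0.00155436,
        0.00066364,  0.00212868]), 'joint_torque': array([ 2.78306819e-03, -4.34727681e+01,  1.02958292e+00, -2.50454932e+01,
        1.09228955e-02,  5.45574585e-03, -5.64325418e-06]), 'position': array([0.2473871 , 0.60059644, 0.40338746]), 'tool_rot': array([-1.68665284e-04,  1.94108289e-01,  9.80979347e-01, -1.21032951e-03]), 'ft_force': array([-1.08935098, -0.29375267, -0.35582923]), 'moment': array([ 0.01625307, -0.00443227, -0.00087084]), 'grip_force': 0.0, 'finger_gap': 0.9991252812669654}
```

View pics/top0.png

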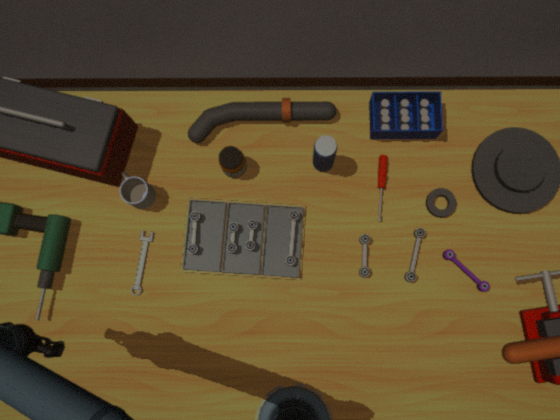

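View pics/scene0.png

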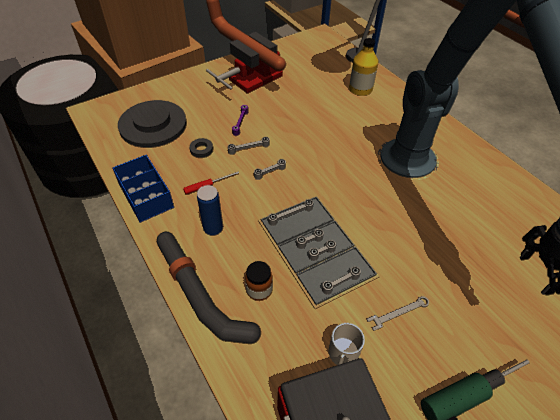

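Candidates: the plain links at top (365,257), the shorter, and (416,256), the longer. The purple look-alike at (467,270) is excluded, as are the wrench (142,262) and the links already in trays (195,233), (234,237), (253,235) and (293,238). Next is a close crop plus measurements.

```bash
cat > h.py <<'E'
import numpy as np, cv2
from workcell import robot
def K(c): 
    f=210/np.tan(np.radians(c["fovy"]/2)); return np.array([[f,0,c["cx"]],[0,f,c["cy"]],[0,0,1]])
def ray(c,p,z):
    d=c["R"].T@np.linalg.inv(K(c))@np.array([p[0],p[1],1.]); o=-c["R"].T@c["t"]
    return o+d*(z-o[2])/d[2]
def tri(c1,p1,c2,p2):
    P=[K(c)@np.c_[c["R"],c["t"]] for c in(c1,c2)]
    X=cv2.triangulatePoints(P[0],P[1],np.float64(p1).reshape(2,1),np.float64(p2).reshape(2,1))[:,0]; X=X[:3]/X[3]
    e=[np.linalg.norm((P[i]@np.r_[X,1])[:2]/(P[i]@np.r_[X,1])[2]-p) for i,p in enumerate((p1,p2))]
    return X,max(e)
def proj(c,X): 
    q=K(c)@(c["R"]@X+c["t"]); return q[:2]/q[2]
E
python3 - <<'E'
from h import *
t=cv2.imread("pics/top0.png"); s=cv2.imread("pics/scene0.png")
for n,im,(x0,y0,x1,y1) in(("top",t,(180,195,500,300)),("scene",s,(220,95,390,305))):
    hsv=cv2.cvtColor(im,cv2.COLOR_BGR2HSV); 
    m=cv2.inRange(hsv,(0,0,60),(180,70,255))
    k,l,st,ce=cv2.connectedComponentsWithStats(m)
    for i in range(1,k):
        x,y,w,h,a=st[i]
        if a>60 and x0<ce[i][0]<x1 and y0<ce[i][1]<y1:
            r=cv2.minAreaRect(cv2.findContours(np.uint8(l==i),0,1)[0][0]); print(n,st[i],np.round(ce[i],1),np.round(r[0],1),np.round(r[1],1),round(r[2],1))
a=cv2.resize(t[195:300,180:440],(780,315),interpolation=2); 
b=cv2.resize(s[130:305,220:390],(277,285),interpolation=2)
b1=cv2.resize(s[130:185,220:300],(400,275),interpolation=2)
o=np.zeros((600,780,3),np.uint8); o[:315]=a; o[315:,:277]=b; o[320:595,300:700]=b1
cv2.imwrite("pics/crop1.png",o)
E
```

```text
top [428 189  28  27 331] [441.3 201.9] [441. 202.] [26.8 25.9] 63.4
top [ 183  200   43   72 2376] [204.8 235.9] [204.  235.4] [37.3 70.4] 5.2
top [ 221  202   44   73 2334] [242.8 238.4] [242.6 238. ] [37.9 70.7] 4.6
top [ 261  205   42   72 2432] [281.3 241.2] [281.8 240.7] [37.3 70. ] 4.1
top [405 229  20  53 289] [414.4 255.1] [414.1 254.8] [ 9.6 53.4] 12.3
top [360 235  10  42 231] [364.3 255.4] [364.5 255.5] [41.  9.] 90.0
scene [228 137  41  16 141] [249.2 144.3] [248.3 144.5] [ 9.2 41.1] 80.0
scene [254 159  32  19 118] [269.4 167.8] [270.  167.6] [ 7.6 32.7] 64.7
scene [ 261  197  116  107 5186] [317.8 249.9] [318.5 246. ] [108.2  66.7] 56.8
scene [247 286  25  13 152] [259.3 293.3] [259.2 292.3] [11.6 24.1] 87.6
```

View pics/crop1.png

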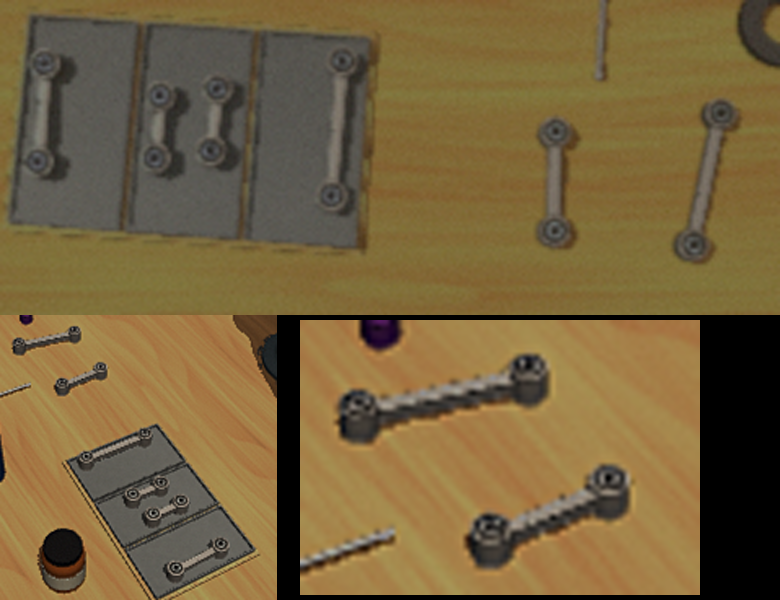

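The crop shows the shorter stray with eye centres at top (365,239) and (364,272), and the longer one at (420,233) and (411,276). The left tray holds a mid link and has its right half free. The right tray holds a long link and has its left half free.

Run:
```python
from h import *
T=robot.get_calibration("top");S=robot.get_calibration("scene")
np.set_printoptions(precision=4,suppress=True)
d={"stray_mid":[((365,238.7),(281.8,161.6)),((364.3,272),(258.2,171.8))],
"stray_long":[((419.7,232.7),(265.6,139.2)),((410.7,276),(231.8,148.2))],
"mid_a":[((195,216),(355.6,270.5)),((192.7,248.7),(328,284.6))],
"long_a":[((294.3,215.3),(309,203)),((290.3,260.3),(272.8,217.1))]}
for n,(a,b) in d.items():
    # check which scene end belongs to which top end
    best=min(([tri(T,a[0],S,q),tri(T,b[0],S,r)] for q,r in((a[1],b[1]),(b[1],a[1]))),key=lambda v:v[0][1]+v[1][1])
    z=.028 if "stray" in n else .039
    p,q=ray(T,a[0],z),ray(T,b[0],z)
    print(n,best[0],best[1],"| ray",p[:2],q[:2],"L",np.linalg.norm(p-q)+.03,"c",((p+q)/2)[:2],"yaw",np.degrees(np.arctan2(*(p-q)[1::-1])))
for n,c in(("tray_mid",(204.,235.4)),("tray_short",(242.6,238)),("tray_long",(281.8,240.7))): print(n,ray(T,c,.018))
print(robot.get_calibration("wrist"))
```

```text
stray_mid (array([ 0.5128, -0.207 ,  0.0195]), np.float64(0.6016983905180054)) (array([ 0.4171, -0.2028,  0.0226]), np.float64(0.2965922049308483)) | ray [ 0.5129 -0.2068] [ 0.4173 -0.2026] L 0.12571655840141072 c [ 0.4651 -0.2047] yaw -2.5157146840777322
stray_long (array([ 0.5307, -0.3674,  0.0129]), np.float64(0.6796192833512467)) (array([ 0.405 , -0.3347,  0.0224]), np.float64(0.5492963593580328)) | ray [ 0.5301 -0.365 ] [ 0.4058 -0.3344] L 0.15798316005790852 c [ 0.4679 -0.3497] yaw -13.83341373697264
mid_a (array([0.5783, 0.2861, 0.035 ]), np.float64(0.6766754900200274)) (array([0.4833, 0.2901, 0.0335]), np.float64(0.715328496646834)) | ray [0.5785 0.2844] [0.4836 0.2881] L 0.12497200661731571 c [0.5311 0.2862] yaw -2.2085970138347255
long_a (array([ 0.5804, -0.0022,  0.0308]), np.float64(0.5746870114139788)) (array([0.4498, 0.0095, 0.0301]), np.float64(0.6177594460628725)) | ray [ 0.58  -0.003] [0.4501 0.0085] L 0.16040739243869614 c [0.515  0.0027] yaw -5.048848756243513
tray_mid [0.5246 0.2605 0.018 ]
tray_short [0.5168 0.1477 0.018 ]
tray_long [0.5087 0.0336 0.018 ]
{'fovy': 59.24578641920293, 'cx': 281.468388857519, 'cy': 213.053732143384, 'R': array([[ 0.3814,  0.9244, -0.0026],
       [ 0.888 , -0.3655,  0.2791],
       [ 0.2571, -0.1088, -0.9602]]), 't': array([-0.6471, -0.0361,  0.3792])}
```

```bash
cat >> h.py <<'E'
from scipy.spatial.transform import Rotation as R
def plan(x,y,z,yaw,frm=None):
    "row for TCP target, tool z down, tool y at yaw (deg)"
    o=robot.get_obs(); q=o["tool_rot"]; A=R.from_quat(np.r_[q[1:],q[0]]); p=o["position"]
    if frm: A=rot(frm[3]); p=np.array(frm[:3])
    s=A.inv().apply(np.array([x,y,z])-p)/.5; t=(A.inv()*rot(yaw)).as_rotvec(degrees=True)/45
    print("row",np.round(t,3).tolist(),np.round(s,4).tolist(),"mm",int(np.linalg.norm(s)*500))
def rot(yaw):
    a=np.radians(yaw); Y=np.array([np.cos(a),np.sin(a),0]); Z=np.array([0,0,-1.]); return R.from_matrix(np.c_[np.cross(Y,Z),Y,Z])
def st():
    o=robot.get_obs(); q=o["tool_rot"]; A=R.from_quat(np.r_[q[1:],q[0]]).as_matrix()
    print("t",o["time"],"p",np.round(o["position"],4),"yaw",round(np.degrees(np.arctan2(A[1,1],A[0,1])),2),"zaxis",np.round(A[:,2],3),"gap",round(o["finger_gap"],3),"grip",o["grip_force"],"F",np.round(o["ft_force"],1))
E
python3 -c "
from h import *
st(); plan(.50,.22,.40,87.5); plan(.42,-.20,.38,87.5,(.50,.22,.40,87.5))"
```

```text
t 0.1 p [0.2474 0.6006 0.4034] yaw 67.61 zaxis [-0.001 -0.002 -1.   ] gap 0.999 grip 0.0 F [-1.1 -0.3 -0.4]
row [-0.003, -0.0, -0.442] [-0.757, -0.5114, 0.0081] mm 456
row [0.0, 0.0, 0.0] [0.1232, -0.8462, 0.04] mm 428
```

{"name": "jog_arm", "arguments": {
  "rows": [
    [[0,0,-0.442],[-0.757,-0.511,0.008],0.4],
    [[0,0,-0.442],[-0.757,-0.511,0.008],0.4],
    [[0,0,-0.442],[-0.757,-0.511,0.008],0.4],
    [[0,0,-0.442],[-0.757,-0.511,0.008],0.4],
    [[0,0,-0.442],[-0.757,-0.511,0.008],0.4],
    [[0,0,-0.442],[-0.757,-0.511,0.008],0.4],
    [[0,0,-0.442],[-0.757,-0.511,0.008],0.4],
    [[0,0,-0.442],[-0.757,-0.511,0.008],0.4]
  ],
  "newtons": 60
}}

```text
time: 0.9
position: [0.4694, 0.2657, 0.4008]
tool_rot: [-0.0, 0.022, 1.0, -0.0]
ft_force: [1.6, 0.9, 0.5]
finger_gap: 0.601
grip_force: 0.0
```

```bash
python3 -c "
from h import *
st(); plan(.44,-.20,.38,87.5)"
```

```text
t 0.9 p [0.4694 0.2657 0.4008] yaw 87.51 zaxis [-0.001 -0.    -1.   ] gap 0.601 grip 0.0 F [1.6 0.9 0.5]
row [-0.0, -0.001, 0.0] [0.0182, -0.9332, 0.0419] mm 467
```

{"name": "jog_arm", "arguments": {
  "rows": [
    [[0,0,0],[0.018,-0.933,0.042],0.4],
    [[0,0,0],[0.018,-0.933,0.042],0.4],
    [[0,0,0],[0.018,-0.933,0.042],0.4],
    [[0,0,0],[0.018,-0.933,0.042],0.4],
    [[0,0,0],[0.018,-0.933,0.042],0.4],
    [[0,0,0],[0.018,-0.933,0.042],0.4],
    [[0,0,0],[0.018,-0.933,0.042],0.4],
    [[0,0,0],[0.018,-0.933,0.042],0.4]
  ]
}}

```text
time: 1.7
position: [0.4428, -0.1329, 0.383]
tool_rot: [0.0, 0.022, 1.0, 0.0]
ft_force: [1.1, 0.6, -0.1]
finger_gap: 0.599
grip_force: 0.0
```

```bash
python3 -c "
from h import *
st(); plan(.44,-.20,.33,87.5)"
```

```text
t 1.7 p [ 0.4428 -0.1329  0.383 ] yaw 87.52 zaxis [ 0.     0.001 -1.   ] gap 0.599 grip 0.0 F [ 1.1  0.6 -0.1]
row [0.001, 0.0, 0.0] [-0.0001, -0.1345, 0.1059] mm 85
```

{"name": "jog_arm", "arguments": {
  "rows": [
    [[0,0,0],[0,-0.135,0.08],0.4],
    [[0,0,0],[0,-0.135,0.08],0.4],
    [[0,0,0],[0,-0.135,0.08],0.4],
    [[0,0,0],[0,-0.135,0.08],0.4]
  ]
}}

```text
time: 2.1
position: [0.4404, -0.1984, 0.3426]
tool_rot: [-0.001, 0.023, 1.0, 0.0]
ft_force: [0.4, 0.1, 0.2]
finger_gap: 0.598
grip_force: 0.0
```

```bash
python3 -c "
from h import *
import pickle
c=robot.get_calibration('wrist'); im=robot.grab_frame('wrist'); cv2.imwrite('pics/w1.png',im[:,:,::-1]); pickle.dump(c,open('w1.pkl','wb'))
st()
for X in ((.5129,-.2068,.028),(.4173,-.2026,.028),(.53,-.365,.028),(.4058,-.3344,.028)): print(proj(c,np.array(X)))"
```

```text
t 2.15 p [ 0.441  -0.1975  0.3431] yaw 87.55 zaxis [-0.     0.001 -1.   ] gap 0.6 grip 0.0 F [ 0.4  0.2 -0.1]
[277.02314636 283.70644181]
[276.38948407 171.58802877]
[ 95.26912035 309.24359239]
[104.82001199 164.55723915]
```

View pics/w1.png

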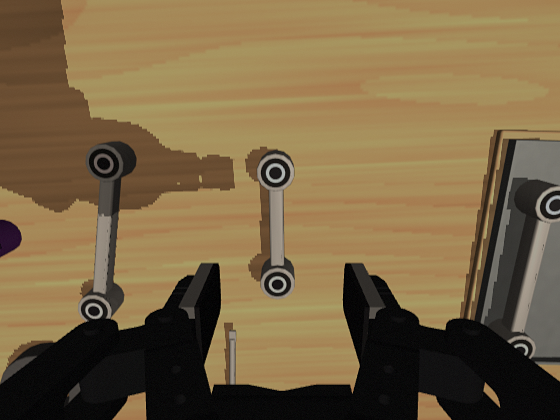

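The wrist view shows the mid link's eyes at (275,172) and (277,284), and the long link's at (104.5,162) and (95,310). Both lie within about 2.6 px of the predictions. Next I check heights by triangulation and plan the descent.

```bash
python3 -c "
from h import *
import pickle
T=robot.get_calibration('top');W=pickle.load(open('w1.pkl','rb'));S=robot.get_calibration('scene')
for a,b in (((365,238.7),(277,284)),((364.3,272),(275,172)),((419.7,232.7),(95,310)),((410.7,276),(104.5,162)),((294.3,215.3),(520,349)),((290.3,260.3),(553,205))):
    r=tri(T,a,W,b);print(r,ray(W,b,.028 if b[0]<400 else .039)[:2])
plan(.465,-.2045,.25,87.5);plan(.465,-.2045,.177,87.5)"
```

```text
(array([ 0.51284411, -0.20678316,  0.02863186]), np.float64(0.03276423042846627)) [ 0.51317262 -0.206833  ]
(array([ 0.4176836 , -0.20327263,  0.02481954]), np.float64(0.8377316639356078)) [ 0.41757225 -0.20369166]
(array([ 0.5299353 , -0.36468485,  0.02926305]), np.float64(0.11201558681222348)) [ 0.53072043 -0.36536908]
(array([ 0.40526741, -0.33485705,  0.02648255]), np.float64(1.68234998673089)) [ 0.40383047 -0.3342945 ]
(array([ 0.57908442, -0.00250807,  0.04050317]), np.float64(1.9808322558268379)) [ 0.57871173 -0.00060042]
(array([0.45045885, 0.00838476, 0.03792923]), np.float64(0.8708013877671035)) [0.45080507 0.00752455]
row [0.001, -0.001, 0.001] [-0.0486, -0.0121, 0.1862] mm 96
row [0.001, -0.001, 0.001] [-0.0486, -0.0122, 0.3322] mm 167
```

{"name": "jog_arm", "arguments": {
  "rows": [
    [[0,0,0],[-0.0486,-0.012,0.15],0.4],
    [[0,0,0],[-0.0486,-0.012,0.2],0.4],
    [[0,0,0],[-0.0486,-0.012,0.25],0.4],
    [[0,0,0],[-0.0486,-0.012,0.3],0.4],
    [[0,0,0],[-0.0486,-0.012,0.33],0.4],
    [[0,0,0],[-0.0486,-0.012,0.33],0.4],
    [[0,0,0],[-0.0486,-0.012,0.33],0.4]
  ]
}}

```text
time: 2.85
position: [0.4657, -0.205, 0.179]
tool_rot: [0.001, 0.021, 1.0, 0.0]
ft_force: [0.3, -0.1, 0.3]
finger_gap: 0.605
grip_force: 0.0
```

```bash
python3 -c "
from h import *
st(); plan(.465,-.2045,.177,87.5)"
```

```text
t 2.85 p [ 0.4657 -0.205   0.179 ] yaw 87.58 zaxis [ 0.002  0.    -1.   ] gap 0.605 grip 0.0 F [ 0.3 -0.1  0.3]
row [0.0, 0.002, 0.002] [0.0014, 0.0008, 0.004] mm 2
```

{"name": "jog_arm", "arguments": {
  "rows": [
    [[0,0,0],[0,0,0.004],0.7],
    [[0,0,0],[0,0,0.004],1],
    [[0,0,0],[0,0,0.004],1],
    [[0,0,0],[0,0,0.004],1],
    [[0,0,0],[0,0,0.004],1],
    [[0,0,0],[0,0,0.004],1]
  ],
  "newtons": 60
}}

```text
time: 3.45
position: [0.4655, -0.2056, 0.1774]
tool_rot: [0.001, 0.022, 1.0, 0.0]
ft_force: [-0.1, 1.6, 6.9]
finger_gap: 0.12
grip_force: 61.6
```

```bash
python3 -c "
from h import *
st(); plan(.465,-.2045,.27,86)"
```

```text
t 3.45 p [ 0.4655 -0.2056  0.1774] yaw 87.5 zaxis [ 0.002  0.    -1.   ] gap 0.12 grip 61.55930042266846 F [-0.1  1.6  6.9]
row [0.001, 0.002, 0.033] [0.0008, 0.0023, -0.1851] mm 92
```

```bash
python3 -c "
from h import *
plan(.523,.2395,.27,86)"
```

```text
row [0.001, 0.002, 0.033] [-0.0764, 0.8945, -0.1845] mm 458
```

{"name": "jog_arm", "arguments": {
  "rows": [
    [[0,0,0],[0,0,-0.1],1],
    [[0,0,0],[0,0,-0.185],1],
    [[0,0,0],[0,0,-0.185],1],
    [[0,0,0],[0,0,-0.185],1]
  ]
}}

```text
time: 3.85
position: [0.465, -0.2055, 0.2694]
tool_rot: [0.001, 0.022, 1.0, 0.0]
ft_force: [-0.5, 0.6, -3.6]
finger_gap: 0.121
grip_force: 60.5
```

```bash
python3 -c "
from h import *
st();plan(.523,.2395,.27,86)"
```

```text
t 3.85 p [ 0.465  -0.2055  0.2694] yaw 87.5 zaxis [ 0.002  0.    -1.   ] gap 0.121 grip 60.50881862640381 F [-0.5  0.6 -3.6]
row [0.0, 0.003, 0.033] [-0.0771, 0.8941, -0.0007] mm 448
```

{"name": "jog_arm", "arguments": {
  "rows": [
    [[0,0,0.033],[-0.077,0.894,0],1],
    [[0,0,0.033],[-0.077,0.894,0],1],
    [[0,0,0.033],[-0.077,0.894,0],1],
    [[0,0,0.033],[-0.077,0.894,0],1],
    [[0,0,0.033],[-0.077,0.894,0],1],
    [[0,0,0.033],[-0.077,0.894,0],1],
    [[0,0,0.033],[-0.077,0.894,0],1],
    [[0,0,0.033],[-0.077,0.894,0],1]
  ]
}}

```text
time: 4.65
position: [0.5149, 0.1927, 0.2662]
tool_rot: [-0.002, 0.035, 0.999, -0.001]
ft_force: [1.6, 0.3, -2.6]
finger_gap: 0.128
grip_force: 60.4
```

```bash
python3 -c "
from h import *
st();plan(.523,.2395,.27,86)"
```

```text
t 4.65 p [0.5149 0.1927 0.2662] yaw 86.02 zaxis [-0.005 -0.002 -1.   ] gap 0.128 grip 60.43779730796814 F [ 1.6  0.3 -2.6]
row [-0.003, -0.006, 0.0] [-0.0096, 0.0945, -0.008] mm 47
```

{"name": "jog_arm", "arguments": {
  "rows": [
    [[0,0,0],[-0.01,0.094,-0.008],1],
    [[0,0,0],[-0.01,0.094,-0.008],1],
    [[0,0,0],[-0.01,0.094,-0.008],1]
  ]
}}

```text
time: 4.95
position: [0.5232, 0.2397, 0.2702]
tool_rot: [-0.002, 0.032, 0.999, -0.001]
ft_force: [-0.1, -1.1, -1.2]
finger_gap: 0.121
grip_force: 60.4
```

```bash
python3 -c "
from h import *
import pickle
c=robot.get_calibration('wrist'); im=robot.grab_frame('wrist'); cv2.imwrite('pics/w2.png',im[:,:,::-1]); pickle.dump(c,open('w2.pkl','wb'))
st();plan(.523,.2395,.19,86)"
```

```text
t 5.0 p [0.5235 0.2373 0.2703] yaw 86.08 zaxis [-0.004 -0.003 -1.   ] gap 0.122 grip 60.40399789810181 F [-0.5 -0.3 -3.3]
row [-0.004, -0.005, 0.002] [0.0006, 0.0048, 0.1605] mm 80
```

View pics/w2.png

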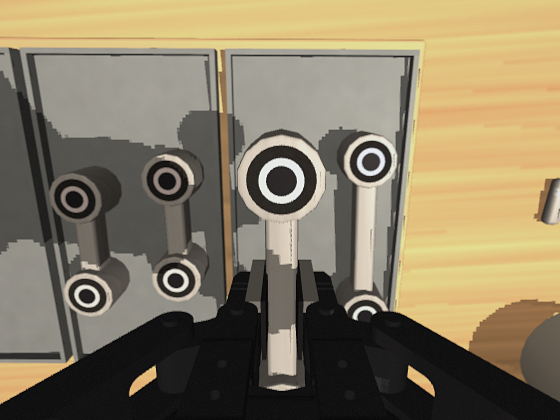

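The wrist view shows the held link level, with its eye at (281,180). mid_a's eye is at (371,161), and the tray's near rim corners are at about (227,52) and (419,52).

```bash
python3 -c "
from h import *
import pickle
np.set_printoptions(precision=4,suppress=True)
T=robot.get_calibration('top');W=pickle.load(open('w2.pkl','rb'))
print('corners',ray(W,(227,52),.018),ray(W,(419,52),.018),'mid_a',ray(W,(371,161),.039),tri(T,(192.7,248.7),W,(371,161)))
print('held eye',ray(W,(281,180),.2703-.177+.028))
y=np.radians(-4);u=np.array([np.cos(y),np.sin(y)])
a,b=ray(W,(227,52),.018),ray(W,(419,52),.018); print('tray centre',(a+b)[:2]/2+u*.103,'width',np.linalg.norm(a-b),'yaw',np.degrees(np.arctan2(*(b-a)[1::-1]))-90)"
```

```text
corners [0.4204 0.2141 0.018 ] [0.4273 0.3203 0.018 ] mid_a [0.4829 0.289  0.039 ] (array([0.4838, 0.289 , 0.0358]), np.float64(1.5436039374546517))
held eye [0.4744 0.241  0.1213]
tray centre [0.5266 0.26  ] width 0.1064434353214447 yaw -3.757197847970403
```

{"name": "jog_arm", "arguments": {
  "rows": [
    [[0,0,0],[0,0.004,0.08],1],
    [[0,0,0],[0,0.004,0.13],1],
    [[0,0,0],[0,0.004,0.155],1],
    [[0,0,0],[0,0.004,0.161],1],
    [[0,0,0],[0,0.004,0.161],1],
    [[0,0,0],[0,0.004,0.161],1]
  ]
}}

```text
time: 5.6
position: [0.5258, 0.2394, 0.1934]
tool_rot: [0.001, 0.035, 0.999, 0.001]
ft_force: [-0.3, -0.0, -2.4]
finger_gap: 0.123
grip_force: 60.4
```

```bash
python3 -c "
from h import *
st();plan(.523,.2395,.1885,86)"
```

```text
t 5.6 p [0.5258 0.2394 0.1934] yaw 85.96 zaxis [ 0.002  0.001 -1.   ] gap 0.123 grip 60.38179636001587 F [-0.3 -0.  -2.4]
row [0.002, 0.003, -0.001] [0.0056, -0.0002, 0.0098] mm 5
```

{"name": "jog_arm", "arguments": {
  "rows": [
    [[0,0,0],[0,0,0.006],1],
    [[0,0,0],[0,0,0.009],1],
    [[0,0,0],[0,0,0.009],1]
  ]
}}

```text
time: 5.9
position: [0.5254, 0.24, 0.1885]
tool_rot: [0.001, 0.035, 0.999, 0.001]
ft_force: [-0.3, 0.3, -0.3]
finger_gap: 0.122
grip_force: 60.7
```

```bash
python3 -c "
from h import *
st()"
```

```text
t 5.9 p [0.5254 0.24   0.1885] yaw 86.03 zaxis [ 0.002  0.001 -1.   ] gap 0.122 grip 60.673853158950806 F [-0.3  0.3 -0.3]
```

Force went from -2.4 to -0.3 N, so the link is on the floor. I release with a small opening, then rise.

{"name": "jog_arm", "arguments": {
  "rows": [
    [[0,0,0],[0,0,0],0.72],
    [[0,0,0],[0,0,0],0.72],
    [[0,0,0],[0,0,0],0.72],
    [[0,0,0],[0,0,-0.06],0.72],
    [[0,0,0],[0,0,-0.16],0.72],
    [[0,0,0],[0,0,-0.26],0.6],
    [[0,0,0],[0,0,-0.26],0.4],
    [[0,0,0],[0,0,-0.26],0.4]
  ]
}}

```text
time: 6.7
position: [0.5256, 0.2399, 0.3197]
tool_rot: [0.002, 0.035, 0.999, 0.001]
ft_force: [0.3, -1.2, -0.0]
finger_gap: 0.599
grip_force: 0.0
```

```bash
python3 -c "
from h import *
st(); plan(.468,-.350,.32,76.2)
im=robot.grab_frame('wrist'); cv2.imwrite('pics/w3.png',im[:,:,::-1])"
```

```text
t 6.7 p [0.5256 0.2399 0.3197] yaw 86.01 zaxis [ 0.003  0.003 -1.   ] gap 0.599 grip 0.0 F [ 0.3 -1.2 -0. ]
row [0.004, 0.004, 0.218] [0.0328, -1.185, -0.0042] mm 592
```

View pics/w3.png

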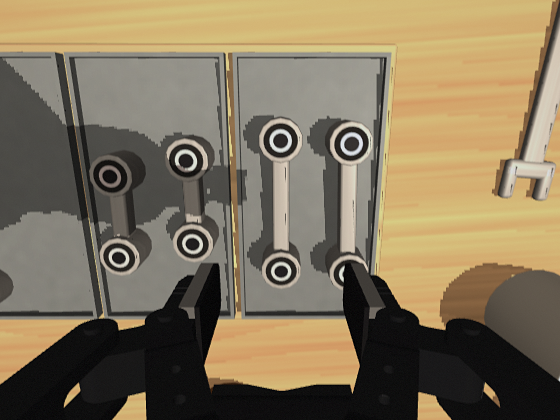

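The mid link lies flat beside mid_a, with its eyes at (281,140) and (281,270). Now the long one.

{"name": "jog_arm", "arguments": {
  "rows": [
    [[0,0,0.1],[0.022,-0.8,0],0.4],
    [[0,0,0.1],[0.022,-0.8,0],0.4],
    [[0,0,0.1],[0.022,-0.8,0],0.4],
    [[0,0,0.1],[0.022,-0.8,0],0.4],
    [[0,0,0.1],[0.022,-0.8,0],0.4],
    [[0,0,0.1],[0.022,-0.8,0],0.4],
    [[0,0,0.1],[0.022,-0.8,0],0.4],
    [[0,0,0.1],[0.022,-0.8,0],0.4]
  ]
}}

```text
time: 7.55
position: [0.4845, -0.1598, 0.3158]
tool_rot: [-0.002, 0.074, 0.997, 0.0]
ft_force: [1.0, -0.5, -0.6]
finger_gap: 0.6
grip_force: 0.0
```

```bash
python3 -c "
from h import *
st(); plan(.4675,-.350,.25,76.2)"
```

```text
t 7.55 p [ 0.4845 -0.1598  0.3158] yaw 81.54 zaxis [-0.004  0.001 -1.   ] gap 0.6 grip 0.0 F [ 1.  -0.5 -0.6]
row [-0.0, -0.005, 0.119] [-0.0228, -0.3814, 0.1315] mm 202
```

{"name": "jog_arm", "arguments": {
  "rows": [
    [[0,0,0.119],[-0.023,-0.381,0.13],0.4],
    [[0,0,0.119],[-0.023,-0.381,0.13],0.4],
    [[0,0,0.119],[-0.023,-0.381,0.13],0.4],
    [[0,0,0.119],[-0.023,-0.381,0.13],0.4],
    [[0,0,0.119],[-0.023,-0.381,0.13],0.4],
    [[0,0,0.119],[-0.023,-0.381,0.13],0.4]
  ]
}}

```text
time: 8.15
position: [0.467, -0.3499, 0.25]
tool_rot: [-0.003, 0.123, 0.992, 0.0]
ft_force: [-0.1, 0.9, 0.3]
finger_gap: 0.598
grip_force: 0.0
```

```bash
python3 -c "
from h import *
st(); plan(.4675,-.350,.1775,76.2)"
```

```text
t 8.15 p [ 0.467  -0.3499  0.25  ] yaw 75.88 zaxis [-0.006  0.001 -1.   ] gap 0.598 grip 0.0 F [-0.1  0.9  0.3]
row [-0.0, -0.008, -0.007] [-0.0019, 0.0, 0.1449] mm 72
```

{"name": "jog_arm", "arguments": {
  "rows": [
    [[0,-0.008,-0.007],[-0.002,0,0.08],0.4],
    [[0,-0.008,-0.007],[-0.002,0,0.125],0.4],
    [[0,-0.008,-0.007],[-0.002,0,0.145],0.4],
    [[0,-0.008,-0.007],[-0.002,0,0.145],0.4],
    [[0,-0.008,-0.007],[-0.002,0,0.145],0.4]
  ]
}}

```text
time: 8.65
position: [0.4711, -0.3481, 0.1808]
tool_rot: [0.003, 0.117, 0.993, -0.0]
ft_force: [0.1, 0.0, -0.2]
finger_gap: 0.601
grip_force: 0.0
```

```bash
python3 -c "
from h import *
st(); plan(.4675,-.350,.1775,76.2)"
```

```text
t 8.65 p [ 0.4711 -0.3481  0.1808] yaw 76.56 zaxis [ 0.007 -0.002 -1.   ] gap 0.601 grip 0.0 F [ 0.1  0.  -0.2]
row [0.0, 0.009, 0.008] [0.0062, -0.0053, 0.0065] mm 5
```

{"name": "jog_arm", "arguments": {
  "rows": [
    [[0,0.009,0.008],[0.006,-0.005,0.006],0.4],
    [[0,0.009,0.008],[0.006,-0.005,0.006],0.5],
    [[0,0.009,0.008],[0.006,-0.005,0.006],1],
    [[0,0.009,0.008],[0.006,-0.005,0.006],1],
    [[0,0.009,0.008],[0.006,-0.005,0.006],1],
    [[0,0.009,0.008],[0.006,-0.005,0.006],1],
    [[0,0.009,0.008],[0.006,-0.005,0.006],1]
  ]
}}

```text
time: 9.35
position: [0.4672, -0.3506, 0.1779]
tool_rot: [0.0, 0.121, 0.993, 0.0]
ft_force: [0.0, 1.6, 5.2]
finger_gap: 0.125
grip_force: 61.8
```

```bash
python3 -c "
from h import *
st(); plan(.4675,-.350,.27,76)"
```

```text
t 9.35 p [ 0.4672 -0.3506  0.1779] yaw 76.12 zaxis [ 0.  0. -1.] gap 0.125 grip 61.82440996170044 F [0.  1.6 5.2]
row [0.001, -0.0, 0.003] [-0.0002, 0.0014, -0.1842] mm 92
```

{"name": "jog_arm", "arguments": {
  "rows": [
    [[0,0,0],[0,0,-0.1],1],
    [[0,0,0],[0,0,-0.184],1],
    [[0,0,0],[0,0,-0.184],1],
    [[0,0,0],[0,0,-0.184],1]
  ]
}}

```text
time: 9.75
position: [0.467, -0.3504, 0.2694]
tool_rot: [0.0, 0.121, 0.993, 0.0]
ft_force: [0.2, -0.0, -3.9]
finger_gap: 0.125
grip_force: 60.9
```

```bash
python3 -c "
from h import *
st();plan(.51,.0535,.27,86)"
```

```text
t 9.75 p [ 0.467  -0.3504  0.2694] yaw 76.12 zaxis [ 0.  0. -1.] gap 0.125 grip 60.854705572128296 F [ 0.2 -0.  -3.9]
row [0.0, 0.0, -0.219] [0.1102, 0.8048, -0.0012] mm 406
```

{"name": "jog_arm", "arguments": {
  "rows": [
    [[0,0,-0.219],[0.11,0.805,0],1],
    [[0,0,-0.219],[0.11,0.805,0],1],
    [[0,0,-0.219],[0.11,0.805,0],1],
    [[0,0,-0.219],[0.11,0.805,0],1],
    [[0,0,-0.219],[0.11,0.805,0],1],
    [[0,0,-0.219],[0.11,0.805,0],1],
    [[0,0,-0.219],[0.11,0.805,0],1],
    [[0,0,-0.219],[0.11,0.805,0],1]
  ]
}}

```text
time: 10.55
position: [0.5076, 0.0493, 0.2668]
tool_rot: [-0.003, 0.035, 0.999, -0.001]
ft_force: [0.2, -0.5, -4.0]
finger_gap: 0.123
grip_force: 60.8
```

```bash
python3 -c "
from h import *
st();plan(.51,.0535,.27,86)"
```

```text
t 10.55 p [0.5076 0.0493 0.2668] yaw 85.99 zaxis [-0.006 -0.001 -1.   ] gap 0.123 grip 60.836395025253296 F [ 0.2 -0.5 -4. ]
row [-0.002, -0.007, -0.0] [-0.0042, 0.0087, -0.0064] mm 5
```

{"name": "jog_arm", "arguments": {
  "rows": [
    [[-0.002,-0.007,0],[-0.004,0.009,-0.006],1],
    [[-0.002,-0.007,0],[-0.004,0.009,-0.006],1]
  ]
}}

```text
time: 10.75
position: [0.5108, 0.0545, 0.2702]
tool_rot: [0.001, 0.032, 0.999, 0.0]
ft_force: [-0.6, 0.1, -2.2]
finger_gap: 0.127
grip_force: 60.8
```

```bash
python3 -c "
from h import *
import pickle
c=robot.get_calibration('wrist'); im=robot.grab_frame('wrist'); cv2.imwrite('pics/w4.png',im[:,:,::-1]); pickle.dump(c,open('w4.pkl','wb'))
st();plan(.51,.0535,.193,86)
for X in ((.45,.0085,.039),(.473,.0545,.27-.1775+.028),(.4023,.0949,.018),(.4100,-.0128,.018)): print(proj(c,np.array(X)))"
```

```text
t 10.8 p [0.5106 0.0519 0.2704] yaw 86.09 zaxis [ 0.001 -0.    -1.   ] gap 0.121 grip 60.82123160362244 F [ 0.2 -0.8 -1.2]
row [-0.0, 0.001, 0.002] [0.0016, 0.0031, 0.1547] mm 77
[189.9165422  131.88272713]
[278.00714962 209.87574756]
[344.86725283  29.58216583]
[151.20546334  58.45148697]
```

View pics/w4.png

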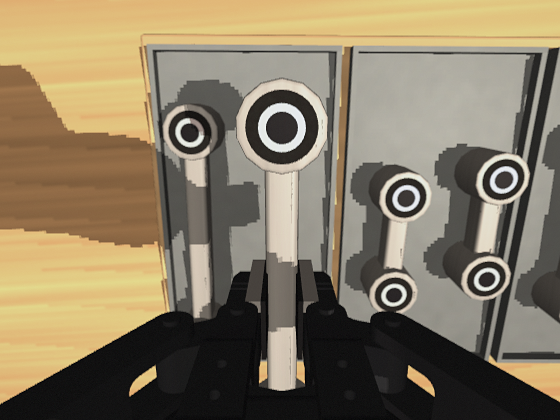

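The wrist view shows the held long link's eye at (281,126) and long_a's eye at (190,131), against 190,132 predicted. The tray's near corners are at about (147,46) and (342,47).

```bash
python3 -c "
from h import *
import pickle
W=pickle.load(open('w4.pkl','rb'))
a,b=ray(W,(147,46),.018),ray(W,(342,47),.018); y=np.radians(-4);u=np.array([np.cos(y),np.sin(y)])
print(a,b,np.linalg.norm(a-b),(a+b)[:2]/2+.103*u, 'held', ray(W,(281,126),.121))"
```

```text
[ 0.40353391 -0.01407476  0.018     ] [0.41094989 0.09317832 0.018     ] 0.10750916806305232 [0.50999099 0.03236686] held [0.44578527 0.05726669 0.121     ]
```

{"name": "jog_arm", "arguments": {
  "rows": [
    [[0,0,0],[0,0.003,0.05],1],
    [[0,0,0],[0,0.003,0.1],1],
    [[0,0,0],[0,0.003,0.13],1],
    [[0,0,0],[0,0.003,0.14],1],
    [[0,0,0],[0,0.003,0.14],1],
    [[0,0,0],[0,0.003,0.14],1]
  ]
}}

```text
time: 11.4
position: [0.5128, 0.0525, 0.2028]
tool_rot: [0.003, 0.036, 0.999, 0.001]
ft_force: [-0.2, -1.1, -2.4]
finger_gap: 0.123
grip_force: 60.8
```

```bash
python3 -c "
from h import *
st();plan(.51,.0535,.189,86)"
```

```text
t 11.4 p [0.5128 0.0525 0.2028] yaw 85.9 zaxis [ 0.006  0.001 -1.   ] gap 0.123 grip 60.75256705284119 F [-0.2 -1.1 -2.4]
row [0.002, 0.008, -0.002] [0.0059, 0.0016, 0.0276] mm 14
```

{"name": "jog_arm", "arguments": {
  "rows": [
    [[0.002,0.008,0],[0.005,0,0.016],1],
    [[0.002,0.008,0],[0.005,0,0.026],1],
    [[0.002,0.008,0],[0.005,0,0.028],1],
    [[0.002,0.008,0],[0.005,0,0.028],1],
    [[0.002,0.008,0],[0.005,0,0.028],1]
  ]
}}

```text
time: 11.9
position: [0.51, 0.0536, 0.1888]
tool_rot: [-0.001, 0.035, 0.999, 0.001]
ft_force: [-3.2, -0.6, 5.5]
finger_gap: 0.121
grip_force: 61.8
```

```bash
python3 -c "
from h import *
st()"
```

```text
t 11.9 p [0.51   0.0536 0.1888] yaw 85.99 zaxis [-0.002  0.001 -1.   ] gap 0.121 grip 61.82942032814026 F [-3.2 -0.6  5.5]
```

Light contact of about 5 N shows the link is on the floor, so I release and rise.

{"name": "jog_arm", "arguments": {
  "rows": [
    [[0,0,0],[0,0,0],0.72],
    [[0,0,0],[0,0,0],0.72],
    [[0,0,0],[0,0,0],0.72],
    [[0,0,0],[0,0,-0.06],0.72],
    [[0,0,0],[0,0,-0.16],0.72],
    [[0,0,0],[0,0,-0.26],0.6],
    [[0,0,0],[0,0,-0.3],0.4],
    [[0,0,0],[0,0,-0.3],0.4]
  ]
}}

```text
time: 12.7
position: [0.512, 0.0532, 0.3422]
tool_rot: [0.003, 0.035, 0.999, 0.002]
ft_force: [0.0, 0.8, -0.7]
finger_gap: 0.603
grip_force: 0.0
```

```bash
python3 -c "
from h import *
st()
a=robot.grab_frame('wrist')[:,:,::-1]; b=robot.grab_frame('scene')[110:320,200:400,::-1]
o=np.zeros((420,800,3),np.uint8); o[:,:400]=cv2.resize(a[:,:400],(400,420)); o[:,400:]=cv2.resize(b,(400,420)); cv2.imwrite('pics/end.png',o)"
```

```text
t 12.7 p [0.512  0.0532 0.3422] yaw 85.96 zaxis [ 0.007  0.003 -1.   ] gap 0.603 grip 0.0 F [ 0.   0.8 -0.7]
```

View pics/end.png

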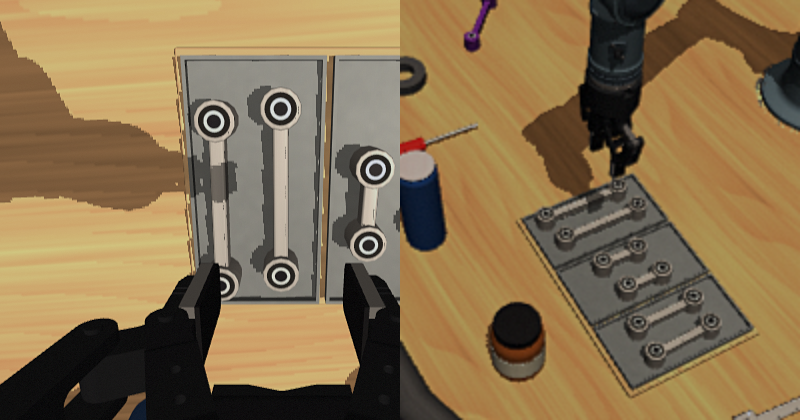

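Both pairs lie flat side by side: the long pair with eyes at (213,121) and (281,109), and the mid pair at lower right of the scene view. The gripper is clear, so I hand in.

```bash
python3 -c "
from workcell import robot
print(robot.job_done())"
```

```text
the job is handed in; nothing more can be done
None
```

Both stray links are lying flat lengthways beside the link of their own length, the 125 mm one in tray_mid and the 160 mm one in tray_long, and the job was handed in at about 12.8 s; the hand-in gave no verdict, so the result is confirmed only by the final pictures.

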